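# Drive the stuck trial plug out of the walnut lamp base

### The arm

A 6-joint arm with a two-finger parallel gripper is mounted at the origin on the work surface. World frame = base frame: x ahead of the robot, y to its left, z up, the work surface at z = 0. Lengths are in m, angles in rad, forces in N, time in s.
With the tool pointing down it reaches from about 0.25 to 0.775 m from the base axis. Payload 4 kg.
Tool frame: the origin (TCP) lies midway between the tips of the shut fingers; the grasp point (between the pads) lies grip_point_offset behind it (grip_point_offset is the distance from the TCP to the grasp point, in m); z points along the fingers, y is the line along which they close (so a half turn about z gives the same grasp; the last joint's range is limited). The gripper opens to 94 mm and grips with 3 to 60 N. Pads are 16 mm wide; open, the fingers measure 119 mm over their backs; the gripper's body (75 mm by 177 mm) begins 78 mm behind the grasp point.
Start: joints at [1.237, 0.087, 1.371, -0, 1.684, -0.103], TCP at [0.126, 0.535, 0.206] pointing down, gripper open.
Joint ranges: [-3.1, 3.1], [-0.76, 2.03], [0.27, 2.55], [-1.08, 4.22], [0.17, 2.65], [-2.57, 2.57]. Speed limits (rad/s): [2.79, 2.79, 3.14, 3.14, 3.14, 3.14].

### API

Orientations are given as [roll, pitch, yaw] about the fixed x, y, z axes, in that order (R = Rz(yaw) Ry(pitch) Rx(roll)).
In Python, from bench import * gives the robot as it stands. The module is installed in compiled form; this text tells all that it offers.
- The arm moves only by the tool apply_moves, never from a script. Its argument "commands" is a list of rows, each a list of 7 numbers: the turn, a rotation vector about the world's x, y, z in rad, then the shift along the world's x, y, z in m, then the opening in per cent of the stroke, from 0 (shut) to 100 (fully open). In form: [[ax, ay, az, x, y, z, jaw], ...]. A call has exactly 5 rows; each row is the pose to reach, as a shift and turn from the pose commanded when the call began; what a row does not reach only later rows make up. A row lasts 1/10 s, in which the tool goes at most 50 mm and 8.59 degrees, less where a joint would pass 70% of its speed; a pose out of reach is approached as far as the arm can. A call with a gripper value outside its range is refused whole. The fingers move at their own pace and stop on an object; the grip force is fixed at half the most. Time passes only in rows, so rows that repeat a pose let the fingers close, or fill a call up. It gives the time, the measured TCP pose, the force, the opening and the grip force at its end, in the units of the state.
- get_obs(): the state, without advancing time (a new reading comes with each control period).
- snapshot(name): name is "scene" or "top" or "wrist"; returns a dict with "pixels" (400x640x3 uint8, red, green, blue), "vertical_fov" (degrees; the focal length in pixels is half the picture's height over the tangent of half this angle, whatever the lens; pixels are square), "cx", "cy" (the principal point, pixels), "k1" (the pictures are not rectified: a ray, as slopes to the right and down, at radius r is drawn at 1 + k1 r^2 times it, then the intrinsics apply), "rvec" (rotation vector, rad) and "tvec" (3), from world to camera coordinates, as OpenCV has them. Camera axes: x right, y down, z forward; pixel columns grow to the right and rows downward; lengths in m; the calibration is good to about 2 mm. A picture is of the moment at which its call begins. There is no depth.
- close_job(): hands the job in; it is judged then, once.
Trained networks look in the newest picture that a camera, given by its name, has taken for a name from the list of things; names that differ only in an ending like _2 or _b are one class to them, and where a whole thing is asked for, a point or a joint stands for the part that bears it (a point fixed in the world has none). Each returns a list of dicts, best first, with "score" (0 to 1); they miss things now and then, are a little off and sometimes report something else, mostly with a low value. They report only what shows in the picture. A call takes as long as a camera call. They do not tell look-alikes from the thing itself.
- masks_of(camera, query): "mask" (400x640 bool, what is visible of it) and "extent" ([left, top, right, bottom] in pixels, round what is visible of it).
- place_of(camera, query): "pixel" ([column, row] in pixels: a listed point, or the origin of a listed thing).
The state is a dict: "time": time; "joint_positions": joint angles; "qvel": joint speeds; "joint_torque": joint torques, N m; "tool_pos": TCP position; "ee_rot": TCP orientation; "wrist_force": force on the tool from outside, world axes, zero at the start; "wrist_torque": the same for the moment, N m; "width": finger opening in m; "finger_force": force on a finger pad.
Only numpy, scipy, OpenCV 4.12 (cv2) and the standard library are available. Lean on these libraries where they do the work, as an engineer would, in place of code of your own. Each camera call takes 0.05 s, during which the arm holds its last target. There are 200 camera calls.

### The job

A plain pale maple trial plug is stuck in one of the two bores of the walnut lamp base. Take the drift with the yellow handle out of its stand and, with its steel rod, push the pale plug down from above and out through the bottom so that it drops into the blue tray, going on until the drift's collar rests on the walnut; leave the drift standing upright there. Do not shift the red plug in the other bore.

Things in the scene. Friction and masses are not known exactly. Their poses are not given: they have to be found in the camera images.
- drift_mid (a point): Drift, upright in a plywood block 75 mm high. Top down: square yellow handle 24 x 24 x 60 mm (grip it here), steel collar 60 mm wide, 8 thick, steel rod 16 mm thick, 60 long. 280 g. Point: middle of the handle, 38 mm above the collar's underside, 98 above the rod's end; z up, x and y square to the handle's faces. Collar lies on the block, rod loose in its hole: lift 65 mm or more to clear.
- plug_mid (a point): The stuck plug to drive out: pale maple, round, 40 mm in diameter, 30 mm high, in either bore of the walnut base. Point: its centre, on the bore's axis; its flat top is 15 mm higher, 2 mm below the walnut's top. It sits tight: about 8 to 15 N of push starts it, less keeps it going; it drops free once its top is about 31 mm below the walnut's top.
- redplug_mid (a point): The other plug, painted red, same size, in the other bore; point: its centre. It stays where it is.
- base: Walnut board 110 x 220 x 40 mm on two risers, fixed; top face 115 mm, underside 75 mm above the bench. Two through bores 42 mm in diameter, 48 mm either side of the middle along y. Open below, over a blue tray, 130 x 178 x 18 mm. Origin: on the bench under the board's middle; x across, y along, z up. The drift seated on its collar reaches 20 mm below the board, clear of the fallen plug.
Mind the look-alikes: they are no part of the job. Of the things that look like the part that bears drift_mid, the smaller one is meant. What is shaped like the part that bears redplug_mid but purple is not meant.

How it is judged:
On the way, in this order (a step that is already met when the one before it is completed fails the run):
1. the upright drift is held over the pale plug, its rod end within 60 mm above the plug, while the plug is still in its bore (horizontal distance between drift_mid and plug_mid below 0.025 m and angle between drift_mid's own z axis and vertical below 0.17 rad and z of drift_mid in the frame of plug_mid between 0.11 and 0.173 m and z of plug_mid in the frame of base above 0.092 m), for 0.1 s.
2. the drift's rod is in the bore and pushes the pale plug down (horizontal distance between drift_mid and plug_mid below 0.025 m and angle between drift_mid's own z axis and vertical below 0.17 rad and z of drift_mid in the frame of base below 0.2 m and z of plug_mid in the frame of base between 0.06 and 0.09 m), for 0.05 s.
At the end, for the whole second after the job is handed in: The pale plug lies at rest in the tray under the walnut base (centre less than 45 mm above the bench); the drift stands released and at rest in the emptied bore, its collar on the walnut (within 10 mm) and upright within 10 degrees; the red plug is still home in its bore (not more than 6 mm lower) (z of plug_mid in the frame of base below 0.045 m and x of plug_mid in the frame of base between -0.065 and 0.065 m and y of plug_mid in the frame of base between -0.09 and 0.09 m and linear speed of each of plug, drift below 0.03 m/s and z of drift_mid in the frame of base between 0.145 and 0.163 m and angle between drift_mid's own z axis and vertical below 0.17 rad and x of drift_mid in the frame of base between -0.025 and 0.025 m and y of drift_mid in the frame of base between -0.075 and 0.075 m and z of redplug_mid in the frame of base above 0.092 m); the robot touches nothing.
It fails at once if the red plug is shifted by more than 6 mm (distance of redplug_mid from where it was at the start of the episode above 0.006 m).
It also fails if it takes over 40 s, if anything falls off the work surface, if the arm or the gripper's body presses on something with over 40 N, if the wrist force passes 120 N, or if a joint passes its speed limit or range.

## Working session

There is one attempt and no reset: what is moved stays moved. The work goes in short steps, Python scripts to look and compute and a tool call to move; the robot and the scene stay as the last step left them, time stands still between calls to the robot, and variables do not carry over. Pictures are saved under pics/ and viewed, at most 10 in all, crops included, and the job is handed in when it is done.

Besides the shell and the picture viewer there is one more tool, called after ">>>" as name(argument=value, ...) on one line, values as JSON. apply_moves: Moves the arm, as the interface text tells. Its arguments: {"type":"object","properties":{"commands":{"type":"array"}},"required":["commands"]}

```bash
mkdir -p pics; cat > h.py <<'E'
from bench import *
import numpy as np, cv2
def shot(cam,name=None):
    s=snapshot(cam)
    if name: cv2.imwrite(f'pics/{name}.png',s['pixels'][:,:,::-1])
    return s
def cal(s):
    f=200/np.tan(np.radians(s['vertical_fov'])/2)
    R=cv2.Rodrigues(np.array(s['rvec'],float))[0]; return f,R,np.array(s['tvec'],float)
def ray(s,px):
    f,R,t=cal(s); K=np.array([[f,0,s['cx']],[0,f,s['cy']],[0,0,1.]])
    u=cv2.undistortPoints(np.array([[px]],float),K,np.array([s['k1'],0,0,0,0.]))[0,0]
    return -R.T@t, R.T@np.array([u[0],u[1],1.])
def atz(s,px,z):
    o,d=ray(s,px); return o+d*(z-o[2])/d[2]
def proj(s,P):
    f,R,t=cal(s); K=np.array([[f,0,s['cx']],[0,f,s['cy']],[0,0,1.]])
    return cv2.projectPoints(np.array(P,float).reshape(-1,3),np.array(s['rvec'],float),t,K,np.array([s['k1'],0,0,0,0.]))[0].reshape(-1,2)
Z={'drift_mid':0.113,'plug_mid':0.098,'redplug_mid':0.098,'base':0.0}
E
python3 - <<'E'
from h import *
np.set_printoptions(precision=4,suppress=True)
o=get_obs();print(o['tool_pos'],o['ee_rot'],o['width'],o['time'],[k for k in o])
try: print(grip_point_offset)
except Exception as e: print(e)
for c in('top','scene'):
    s=shot(c,c+'0'); print(c,'cam at',ray(s,[320,200])[0])
    for q in Z:
        for d in place_of(c,q)[:4]: print(q,round(d['score'],2),np.array(d['pixel']),atz(s,d['pixel'],Z[q])[:2])
E
```

```text
[0.1256 0.5349 0.2043] [-3.1394 -0.0002  2.9108] 0.09408913974012845 0.0 ['time', 'joint_positions', 'qvel', 'joint_torque', 'tool_pos', 'ee_rot', 'wrist_force', 'wrist_torque', 'finger_force', 'width']
0.0188
top cam at [ 0.4275 -0.0122  0.7945]
drift_mid 0.72 [403.3 285.7] [ 0.3049 -0.1517]
drift_mid 0.66 [431.9 211.7] [ 0.4419 -0.2084]
plug_mid 0.86 [295.7 141.2] [0.5825 0.0486]
plug_mid 0.53 [431.1 209.9] [ 0.4457 -0.2113]
redplug_mid 0.81 [251.  155.5] [0.5555 0.1364]
redplug_mid 0.58 [219.9 230.8] [0.4091 0.1967]
base 0.73 [280.8 158.3] [0.5662 0.0905]
scene cam at [ 0.8608 -0.6821  0.8234]
drift_mid 0.86 [262.7 258.6] [ 0.4481 -0.2061]
drift_mid 0.84 [227.6 207.9] [ 0.2955 -0.1236]
plug_mid 0.71 [382.9 209.9] [0.5901 0.0539]
redplug_mid 0.66 [344.8 173.8] [0.4564 0.1255]
redplug_mid 0.52 [381.2 184.1] [0.5495 0.1335]
base 0.69 [378.6 224.5] [0.566  0.1004]
```

View pics/top0.png

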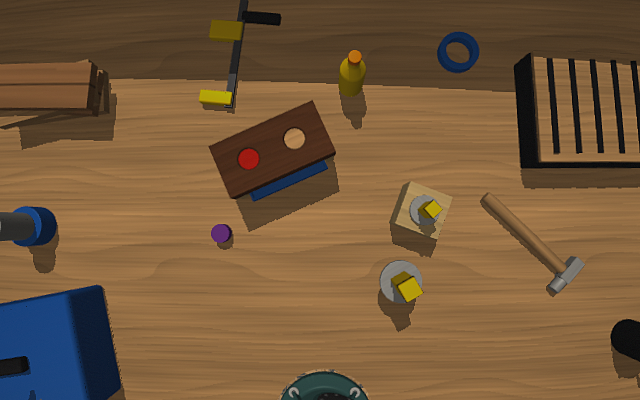

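View pics/scene0.png

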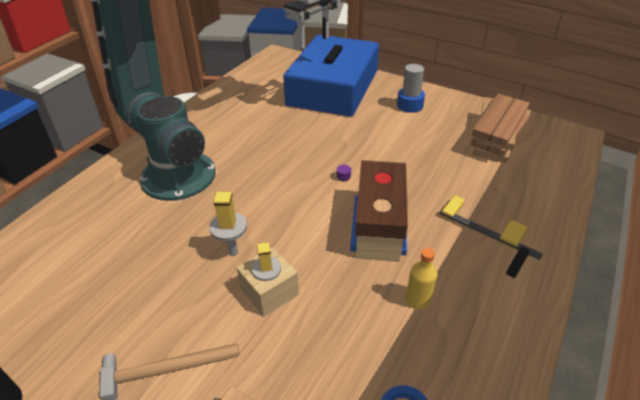

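The top view shows the pale bore at (294,138), red at (249,159), the block-mounted drift at (432,210), the larger look-alike at (403,285) and a purple distractor at (221,233). The scene view agrees. Next I refine the handle yaw and the plug position.

```bash
python3 - <<'E'
from h import *
np.set_printoptions(precision=4,suppress=True)
s={c:shot(c) for c in('top','scene')}
pix={'drift':([431.9,211.7],[262.7,258.6]),'twin':([403.3,285.7],[227.6,207.9]),'plug':([295.7,141.2],[382.9,209.9]),'red':([251,155.5],[381.2,184.1])}
for k,(a,b) in pix.items():
    (o1,d1),(o2,d2)=ray(s['top'],a),ray(s['scene'],b)
    t=np.linalg.lstsq(np.c_[d1,-d2],o2-o1,rcond=None)[0]; p,q=o1+d1*t[0],o2+d2*t[1]
    print(k,(p+q)/2,np.linalg.norm(p-q))
def blob(c,box,lo,hi,z):
    x0,y0,x1,y1=box; hsv=cv2.cvtColor(s[c]['pixels'],cv2.COLOR_RGB2HSV)[y0:y1,x0:x1]
    m=cv2.inRange(hsv,lo,hi); cs=max(cv2.findContours(m,0,1)[0],key=cv2.contourArea)
    w=np.array([atz(s[c],p[0]+[x0,y0],z)[:2] for p in cs],np.float32)
    r=cv2.minAreaRect(w*1000); print(c,box,'n',cv2.contourArea(cs),r)
blob('top',(418,195,448,225),(20,150,90),(35,255,255),.143)
blob('top',(280,122,310,155),(5,40,150),(25,170,255),.113)
blob('scene',(365,195,400,220),(5,40,150),(25,170,255),.113)
blob('top',(234,145,264,174),(0,200,110),(6,255,255),.113)
blob('scene',(365,165,400,192),(0,200,110),(6,255,255),.113)
t=s['top']['pixels'][:,:,::-1]; cv2.imwrite('pics/crop.png',cv2.resize(t[180:310,370:470],None,fx=6,fy=4.6) if 0 else cv2.resize(t[185:305,375:475],None,fx=5,fy=5,interpolation=2)[:600])
E
```

```text
drift [ 0.4446 -0.2069  0.112 ] 0.006382725329366383
twin [ 0.3123 -0.1446  0.1384] 0.0065693131545819195
plug [0.5866 0.0511 0.0974] 0.00895931250197038
red [0.5525 0.1342 0.0998] 0.0064148714192757425
top (418, 195, 448, 225) n 242.0 ((445.29254150390625, -195.61328125), (30.40304183959961, 33.54767608642578), 43.75474166870117)
top (280, 122, 310, 155) n 271.0 ((584.935302734375, 50.376060485839844), (35.807682037353516, 37.56139373779297), 17.82710075378418)
scene (365, 195, 400, 220) n 161.5 ((586.3225708007812, 51.86773681640625), (38.12433624267578, 39.142765045166016), 29.441282272338867)
top (234, 145, 264, 174) n 302.0 ((547.120849609375, 138.9956817626953), (38.81944274902344, 36.80585479736328), 89.18675994873047)Traceback (most recent call last):
  File "<stdin>", line 18, in <module>
  File "<stdin>", line 11, in blob
ValueError: max() iterable argument is empty
```

>>> apply_moves(commands=[[0, 0, 0, 0.01, -0.03, 0.03, 100], [0, 0, 0, 0.03, -0.07, 0.06, 100], [0, 0, 0, 0.05, -0.115, 0.08, 100], [0, 0, 0, 0.07, -0.16, 0.09, 100], [0, 0, 0, 0.09, -0.205, 0.09, 100]])

```text
time: 1.1
tool_pos: [0.2141, 0.335, 0.2976]
ee_rot: [3.137, 0.002, 2.912]
wrist_force: [1.0, 0.2, 0.7]
width: 0.0939
finger_force: 0.0
```

>>> apply_moves(commands=[[0, 0, -0.08, 0.018, -0.045, 0, 100], [0, 0, -0.16, 0.036, -0.09, 0, 100], [0, 0, -0.24, 0.054, -0.135, 0, 100], [0, 0, -0.32, 0.072, -0.18, 0, 100], [0, 0, -0.4, 0.09, -0.225, 0, 100]])

```text
time: 1.6
tool_pos: [0.3035, 0.1093, 0.2958]
ee_rot: [3.14, 0.001, 2.508]
wrist_force: [0.8, 0.6, -0.4]
width: 0.0941
finger_force: 0.0
```

>>> apply_moves(commands=[[0, 0, -0.08, 0.018, -0.045, 0, 100], [0, 0, -0.16, 0.036, -0.09, 0, 100], [0, 0, -0.2, 0.054, -0.135, 0, 100], [0, 0, -0.2, 0.072, -0.18, 0, 100], [0, 0, -0.2, 0.09, -0.225, 0, 100]])

```text
time: 2.1
tool_pos: [0.3936, -0.1162, 0.2957]
ee_rot: [3.141, 0.001, 2.31]
wrist_force: [0.3, 0.8, -0.1]
width: 0.094
finger_force: 0.0
```

```bash
python3 - <<'E'
from h import *
np.set_printoptions(precision=4,suppress=True)
s=shot('wrist','w1'); o=get_obs(); print(o['tool_pos'],o['ee_rot'],ray(s,[320,200]))
for d in place_of('wrist','drift_mid'): print(d, atz(s,d['pixel'],.113))
print(proj(s,[.445,-.207,.113]))
E
```

```text
[ 0.3953 -0.1222  0.2938] [-3.138   0.0029  2.3032] (array([ 0.3497, -0.0674,  0.476 ]), array([ 0.1533, -0.1631, -0.9747]))
{'pixel': [304.9, 268.5], 'score': 0.72} [ 0.4525 -0.2063  0.113 ]
{'pixel': [242.6, 160.6], 'score': 0.7} [ 0.3089 -0.154   0.113 ]
{'pixel': [523.3, 186.9], 'score': 0.64} [0.575  0.0471 0.113 ]
[[300.065  265.1718]]
```

View pics/w1.png

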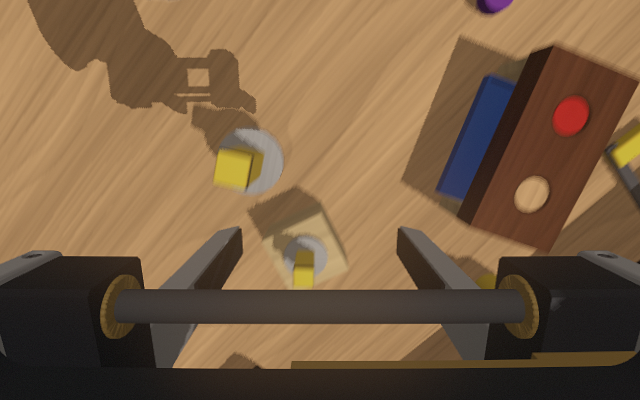

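The wrist view shows the small drift in its block at (303,270) with its handle nearly square to the fingers, and the look-alike at (235,168). I hover over the drift for a closer look.

>>> apply_moves(commands=[[0, 0, 0, 0.02, -0.03, -0.01, 100], [0, 0, 0, 0.04, -0.065, -0.02, 100], [0, 0, 0, 0.052, -0.085, -0.04, 100], [0, 0, 0, 0.052, -0.085, -0.05, 100], [0, 0, 0, 0.052, -0.085, -0.05, 100]])

```text
time: 2.7
tool_pos: [0.4443, -0.1975, 0.2434]
ee_rot: [-3.141, -0.005, 2.311]
wrist_force: [-0.6, 1.2, -0.5]
width: 0.0941
finger_force: 0.0
```

```bash
python3 - <<'E'
from h import *
np.set_printoptions(precision=4,suppress=True)
s=shot('wrist','w2'); o=get_obs(); print(o['tool_pos'],o['ee_rot'],ray(s,[320,200])[0])
for d in place_of('wrist','drift_mid'): print(d, atz(s,d['pixel'],.113))
print(proj(s,[[.445,-.207,.113],o['tool_pos']]))
E
```

```text
[ 0.4447 -0.1975  0.2451] [ 3.1415 -0.0019  2.3118] [ 0.4014 -0.1494  0.4241]
{'pixel': [317.9, 204.6], 'score': 0.74} [ 0.4503 -0.2053  0.113 ]
{'pixel': [241.4, 58.1], 'score': 0.73} [ 0.3036 -0.15    0.113 ]
[[312.9149 202.3614]
 [318.6409 239.9353]]
```

View pics/w2.png

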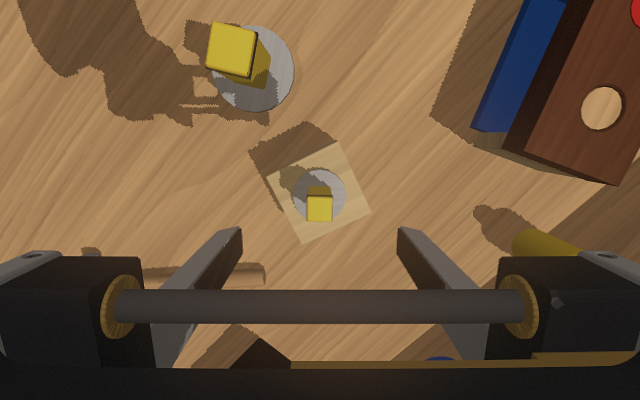

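The wrist view has the handle top at (320,208), square to the image and to the fingers, and the pale plug at (602,108).

```bash
python3 - <<'E'
from h import *
np.set_printoptions(precision=4,suppress=True)
s=shot('wrist')
hsv=cv2.cvtColor(s['pixels'],cv2.COLOR_RGB2HSV)
m=cv2.inRange(hsv[185:235,295:345],(20,150,170),(35,255,255)); c=max(cv2.findContours(m,0,1)[0],key=cv2.contourArea)+[295,185]
print('img',cv2.minAreaRect(c))
w=np.array([atz(s,p[0],.143)[:2]*1000 for p in c],np.float32); print(cv2.minAreaRect(w))
print('plug',atz(s,[602,108],.113), 'collar',atz(s,[319.5,194],.083))
E
```

```text
img ((318.5, 206.5), (23.0, 23.0), 90.0)
((449.02154541015625, -201.87078857421875), (21.725820541381836, 22.20263671875), 42.51123809814453)
plug [0.5917 0.0538 0.113 ] collar [ 0.4501 -0.2015  0.083 ]
```

>>> apply_moves(commands=[[0, 0, 0, 0.004, -0.006, -0.03, 100], [0, 0, 0, 0.004, -0.006, -0.07, 100], [0, 0, 0, 0.004, -0.006, -0.11, 100], [0, 0, 0, 0.004, -0.006, -0.14, 100], [0, 0, 0, 0.004, -0.006, -0.148, 100]])

```text
time: 3.35
tool_pos: [0.4475, -0.203, 0.0949]
ee_rot: [-3.14, -0.005, 2.312]
wrist_force: [-0.2, -0.2, 0.4]
width: 0.0941
finger_force: 0.0
```

>>> apply_moves(commands=[[0, 0, 0, 0, 0, 0, 50], [0, 0, 0, 0, 0, 0, 25], [0, 0, 0, 0, 0, 0, 10], [0, 0, 0, 0, 0, 0, 5], [0, 0, 0, 0, 0, 0, 5]])

```text
time: 3.85
tool_pos: [0.4499, -0.2053, 0.0985]
ee_rot: [3.141, 0.002, 2.311]
wrist_force: [0.3, -0.7, 0.3]
width: 0.0573
finger_force: 0.0
```

>>> apply_moves(commands=[[0, 0, 0, 0, 0, 0, 5], [0, 0, 0, 0, 0, 0, 5], [0, 0, 0, 0, 0, 0, 5], [0, 0, 0, 0, 0, 0, 5], [0, 0, 0, 0, 0, 0, 5]])

```text
time: 4.35
tool_pos: [0.4495, -0.2047, 0.0973]
ee_rot: [3.141, -0.0, 2.311]
wrist_force: [0.4, 1.2, 1.0]
width: 0.0239
finger_force: 30.0
```

>>> apply_moves(commands=[[0, 0, 0, 0, 0, 0, 5], [0, 0, 0, 0, 0, 0, 5], [0, 0, 0, 0, 0, 0.01, 5], [0, 0, 0, 0, 0, 0.03, 5], [0, 0, 0, 0, 0, 0.05, 5]])

```text
time: 4.85
tool_pos: [0.4484, -0.2048, 0.1472]
ee_rot: [-3.14, -0.002, 2.311]
wrist_force: [-0.8, 0.3, -3.5]
width: 0.0237
finger_force: 30.0
```

>>> apply_moves(commands=[[0, 0, 0, 0, 0, 0.03, 5], [0, 0, 0, 0, 0, 0.07, 5], [0, 0, 0, 0.01, 0.02, 0.1, 5], [0, 0, 0, 0.025, 0.05, 0.1, 5], [0, 0, 0, 0.045, 0.085, 0.1, 5]])

```text
time: 5.35
tool_pos: [0.4946, -0.1203, 0.2493]
ee_rot: [3.141, 0.003, 2.308]
wrist_force: [0.6, 0.0, -3.4]
width: 0.024
finger_force: 30.0
```

>>> apply_moves(commands=[[0, 0, 0, 0.02, 0.036, 0, 5], [0, 0, 0, 0.04, 0.072, 0, 5], [0, 0, 0, 0.055, 0.105, 0, 5], [0, 0, 0, 0.06, 0.12, 0, 5], [0, 0, 0, 0.06, 0.12, 0, 5]])

```text
time: 5.85
tool_pos: [0.5543, 0.0016, 0.2467]
ee_rot: [-3.14, -0.001, 2.314]
wrist_force: [-0.5, -0.7, -3.4]
width: 0.0239
finger_force: 30.0
```

```bash
python3 - <<'E'
from h import *
np.set_printoptions(precision=4,suppress=True)
s=shot('wrist','w3'); o=get_obs(); print(o['tool_pos'],o['ee_rot'],o['wrist_force'],ray(s,[320,200])[0])
for d in place_of('wrist','plug_mid')+place_of('wrist','redplug_mid'): print(d, atz(s,d['pixel'],.098))
hsv=cv2.cvtColor(s['pixels'],cv2.COLOR_RGB2HSV)
s2=shot('scene','s2')
for d in place_of('scene','drift_mid'): print(d)
print(proj(s2,[o['tool_pos']+[0,0,.017]]))
E
```

```text
[0.554  0.0001 0.2469] [-3.1396 -0.0003  2.3121] [ 0.215  -0.1217 -3.3259] [0.5108 0.0502 0.4271]
{'pixel': [373.9, 176.1], 'score': 0.63} [0.5862 0.0534 0.098 ]
{'pixel': [407.0, 83.2], 'score': 0.72} [0.5446 0.1421 0.098 ]
{'pixel': [228.3, 208.9], 'score': 0.92}
{'pixel': [360.1, 157.0], 'score': 0.7}
[[361.3018 157.9683]]
```

View pics/w3.png

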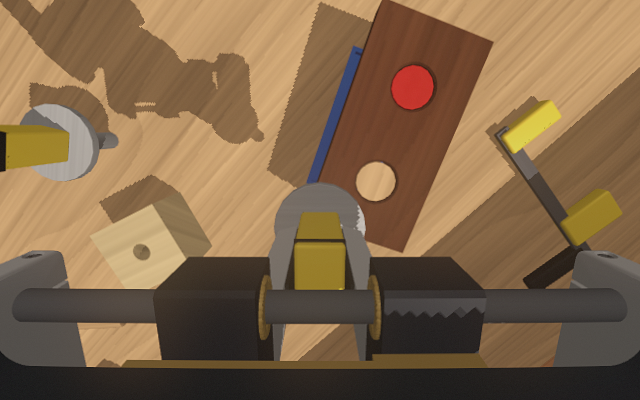

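View pics/s2.png

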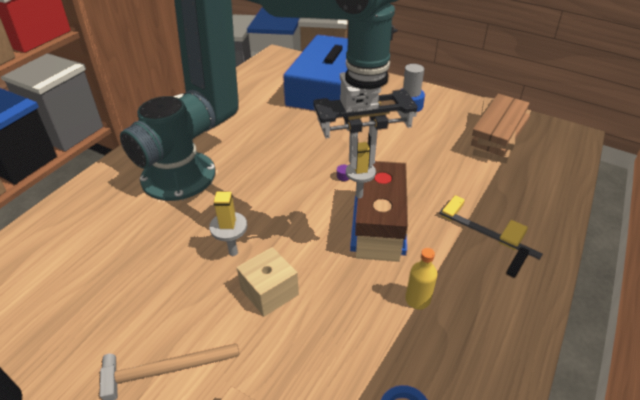

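The drift hangs upright in the grip; the pale plug is at (376,181) and the red one at (412,88) in the wrist view. All measurements agree on the plug at about (0.586, 0.052).

>>> apply_moves(commands=[[0, 0, 0, 0.016, 0.025, 0, 5], [0, 0, 0, 0.032, 0.051, -0.01, 5], [0, 0, 0, 0.032, 0.051, -0.02, 5], [0, 0, 0, 0.032, 0.051, -0.02, 5], [0, 0, 0, 0.032, 0.051, -0.02, 5]])

```text
time: 6.6
tool_pos: [0.5858, 0.0497, 0.2272]
ee_rot: [-3.14, -0.0, 2.309]
wrist_force: [0.7, -0.3, -3.4]
width: 0.0237
finger_force: 30.0
```

```bash
python3 - <<'E'
from h import *
np.set_printoptions(precision=4,suppress=True)
o=get_obs(); print(o['tool_pos'],o['ee_rot'])
for c in('top','scene'):
    s=shot(c,c+'3')
    P=np.array([.586,.052,.225+.017]); print(c,'expected',proj(s,[P,P-[0,0,.098],[.586,.052,.113]]))
    for d in place_of(c,'drift_mid')+place_of(c,'plug_mid'): print(d)
a=cv2.imread('pics/top3.png')[80:220,200:360];b=cv2.imread('pics/scene3.png')[110:250,310:470]
cv2.imwrite('pics/c3.png',cv2.resize(np.hstack([a,b]),None,fx=2.5,fy=2.5,interpolation=2))
E
```

```text
[0.5858 0.0497 0.2272] [-3.1405 -0.0002  2.3092]
top expected [[285.4372 118.9996]
 [291.6369 133.8983]
 [293.2375 137.7444]]
{'pixel': [405.0, 287.0], 'score': 0.97}
scene expected [[386.3112 157.9097]
 [382.5223 194.2699]
 [381.4056 204.8335]]
{'pixel': [229.6, 208.8], 'score': 0.86}
{'pixel': [386.0, 159.0], 'score': 0.59}
{'pixel': [382.1, 215.6], 'score': 0.57}
```

View pics/c3.png

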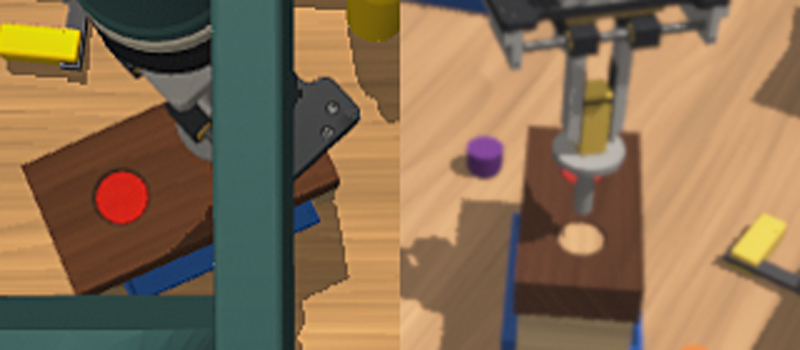

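Rod tip at about (383,195) in the scene picture lies right above the plug at (382,206), matching the prediction. I push down.

>>> apply_moves(commands=[[0, 0, 0, 0, 0, -0.015, 5], [0, 0, 0, 0, 0, -0.028, 5], [0, 0, 0, 0, 0, -0.035, 5], [0, 0, 0, 0, 0, -0.041, 5], [0, 0, 0, 0, 0, -0.047, 5]])

```text
time: 7.4
tool_pos: [0.5865, 0.0509, 0.1827]
ee_rot: [3.14, 0.002, 2.311]
wrist_force: [-1.9, 0.5, 7.8]
width: 0.0238
finger_force: 30.0
```

>>> apply_moves(commands=[[0, 0, 0, 0, 0, -0.007, 5], [0, 0, 0, 0, 0, -0.014, 5], [0, 0, 0, 0, 0, -0.021, 5], [0, 0, 0, 0, 0, -0.028, 5], [0, 0, 0, 0, 0, -0.034, 5]])

```text
time: 7.9
tool_pos: [0.5855, 0.0511, 0.1441]
ee_rot: [-3.14, -0.002, 2.311]
wrist_force: [0.6, 0.4, -3.8]
width: 0.0235
finger_force: 30.0
```

The plug has dropped (force back to the drift's weight). Seating the collar gently.

>>> apply_moves(commands=[[0, 0, 0, 0, 0, -0.003, 5], [0, 0, 0, 0, 0, -0.005, 5], [0, 0, 0, 0, 0, -0.007, 5], [0, 0, 0, 0, 0, -0.008, 5], [0, 0, 0, 0, 0, -0.008, 5]])

```text
time: 8.4
tool_pos: [0.5864, 0.051, 0.1383]
ee_rot: [3.141, 0.0, 2.311]
wrist_force: [-0.2, -0.4, -3.4]
width: 0.0236
finger_force: 30.0
```

>>> apply_moves(commands=[[0, 0, 0, 0, 0, -0.001, 5], [0, 0, 0, 0, 0, -0.002, 5], [0, 0, 0, 0, 0, -0.003, 5], [0, 0, 0, 0, 0, -0.003, 5], [0, 0, 0, 0, 0, -0.003, 5]])

```text
time: 8.9
tool_pos: [0.5867, 0.051, 0.1373]
ee_rot: [3.14, 0.001, 2.311]
wrist_force: [-2.3, -0.9, 6.3]
width: 0.0239
finger_force: 30.0
```

>>> apply_moves(commands=[[0, 0, 0, 0, 0, 0.001, 20], [0, 0, 0, 0, 0, 0.001, 40], [0, 0, 0, 0, 0, 0.001, 60], [0, 0, 0, 0, 0, 0.001, 80], [0, 0, 0, 0, 0, 0.001, 80]])

```text
time: 9.4
tool_pos: [0.5864, 0.051, 0.136]
ee_rot: [-3.142, -0.0, 2.311]
wrist_force: [-0.0, 0.9, -0.2]
width: 0.0525
finger_force: 0.0
```

>>> apply_moves(commands=[[0, 0, 0, 0, 0, 0, 80], [0, 0, 0, 0, 0, 0.01, 80], [0, 0, 0, 0, 0, 0.04, 80], [0, 0, 0, 0, 0, 0.08, 80], [0, 0, 0, 0, 0, 0.12, 80]])

```text
time: 9.9
tool_pos: [0.586, 0.051, 0.258]
ee_rot: [-3.141, -0.0, 2.311]
wrist_force: [2.0, 0.3, 0.9]
width: 0.0751
finger_force: 0.0
```

>>> apply_moves(commands=[[0, 0, 0, -0.02, -0.03, 0.01, 80], [0, 0, 0, -0.05, -0.06, 0.01, 80], [0, 0, 0, -0.08, -0.09, 0.01, 80], [0, 0, 0, -0.11, -0.11, 0.01, 80], [0, 0, 0, -0.11, -0.11, 0.01, 80]])

```text
time: 10.4
tool_pos: [0.4741, -0.0608, 0.2681]
ee_rot: [3.141, 0.002, 2.307]
wrist_force: [-0.5, -0.2, 0.3]
width: 0.0752
finger_force: 0.0
```

```bash
python3 - <<'E'
from h import *
np.set_printoptions(precision=4,suppress=True)
o=get_obs(); print(o['tool_pos'],o['width'],o['wrist_force'])
for c in('top','scene','wrist'):
    s=shot(c,c+'4'); print(c,'exp',proj(s,[.586,.051,.153]))
    for d in place_of(c,'drift_mid')+place_of(c,'plug_mid')+place_of(c,'redplug_mid'): print(d)
b=cv2.imread('pics/scene4.png')[110:270,310:470];a=cv2.imread('pics/wrist4.png')[:320]
cv2.imwrite('pics/c4.png',np.hstack([cv2.resize(a,(480,240)),cv2.resize(b,(240,240))]))
E
```

```text
[ 0.4741 -0.0608  0.2681] 0.07520581118314948 [-0.4968 -0.1679  0.3091]
top exp [[291.6966 132.7053]]
{'pixel': [404.4, 284.2], 'score': 0.88}
{'pixel': [293.6, 135.7], 'score': 0.69}
{'pixel': [219.8, 230.9], 'score': 0.85}
{'pixel': [247.5, 160.3], 'score': 0.83}
{'pixel': [278.5, 161.5], 'score': 0.44}
scene exp [[382.6609 191.388 ]]
{'pixel': [382.0, 189.2], 'score': 0.96}
{'pixel': [228.8, 209.4], 'score': 0.76}
{'pixel': [342.4, 172.2], 'score': 0.55}
wrist exp [[478.8625 191.4293]]
{'pixel': [480.4, 190.9], 'score': 0.81}
{'pixel': [134.9, 150.8], 'score': 0.69}
{'pixel': [494.7, 97.1], 'score': 0.73}
```

View pics/c4.png

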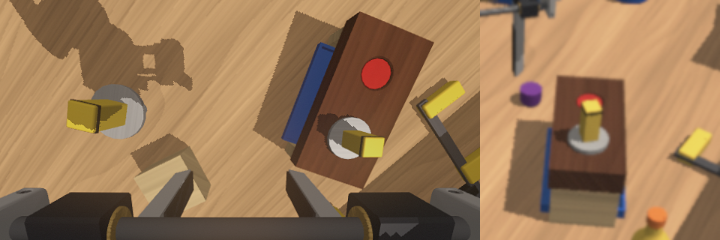

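The drift stands upright with its collar on the walnut, at (480,191) in the wrist picture, and the red plug is still home. The gripper is clear, so I hand in.

```bash
python3 -c "
from bench import *
print(close_job())"
```

```text
the job is handed in; nothing more can be done
None
```

I pushed the pale plug out through the bottom, left the drift standing upright on its collar in the emptied bore with the red plug still in place, and handed the job in; no verdict came back, and I inferred the plug's drop into the tray from the push force vanishing, since no picture showed it there.

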